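Square the anvil block up to the fence of the test frame

TASK

With the fingertips, push the heavy aluminium anvil block round on the table by its corners until a long side faces the fence squarely while the block still stands clear of it; then push it up until that long side lies flush along the fence, its whole length backed by the bar with nothing overhanging the bar's ends. Never lift or tip the block, leave everything else on the table alone, and finish clear of it.

Things in the scene. Friction and masses are not known exactly. Their poses are not given: they have to be found in the camera images.
- anvil: solid bare-aluminium block, 88 mm wide (its x), 120 mm long (its y), 40 mm high, 1.1 kg, loose; slides under 4 to 10 N, harder if pressed down. A dark strip on top runs parallel to its long sides. Origin: centre of underside. Half a turn makes no difference. Starts 30 to 90 degrees out of square either way, its middle 125 to 150 mm before the fence face and up to 70 mm either side of the fence's middle.
- fence: dark steel bar fixed to the table, 220 mm long (its y), 30 mm thick, 30 mm high, yellow marks at its ends. Origin on the table at the middle of its working face, the one towards the robot; its x points from that face into the bar, away from robot and block. Low clamp feet behind it. No bystander within 200 mm of its middle on the block's side.
- specimen_a: bystander: upright steel test specimen, 26 mm diameter, 70 mm high, origin at the centre of its underside; stands off the fence's +y end
- specimen_b: bystander: upright brass test specimen, 26 mm diameter, 70 mm high, origin at the centre of its underside; stands off the fence's -y end
- spool: bystander: blue plastic ring, 72 mm diameter, 40 mm high, origin at the centre of its underside
- screwdriver: bystander: red-handled screwdriver lying behind the fence, origin under its middle
- wrench: bystander: steel wrench lying at the robot's right, origin under its middle
- grease_jar: bystander: jar with black cap, 60 mm diameter, 70 mm high, at the robot's left, origin at the centre of its underside
- pin_cup: bystander: orange cup, 70 mm rim diameter, 60 mm high, at the robot's right, origin at the centre of its underside
Things that resemble listed ones, but are neither listed nor needed, are in the scene too. Of the things shaped like the anvil, the aluminium one is meant.

How it is judged:
On the way:
1. the block is turned until a long side faces the fence (within 10 degrees) while it is still clear of the fence (its middle at least 49 mm before the fence face, a gap of some 5 mm if square) (angle between the y axis of anvil and the y axis of fence, either way round below 0.175 rad and x of anvil in the frame of fence below -0.049 m), for 0.2 s.
At the end, for the whole second after the job is handed in: A long side of the block lies along the fence's working face, parallel within 2.5 degrees and with a gap of at most 3.5 mm at its middle; its length lies within the fence's length (middle within 51 mm of the fence's middle); it stands flat on the table, at rest (angle between the y axis of anvil and the y axis of fence, either way round below 0.045 rad and x of anvil in the frame of fence between -0.0475 and -0.04 m and y of anvil in the frame of fence between -0.051 and 0.051 m and height (world z) of anvil below 0.004 m and angle between anvil's own z axis and vertical below 0.05 rad and linear speed of anvil below 0.01 m/s); the robot touches nothing.
It fails at once if the block is lifted or tipped (height (world z) of anvil above 0.01 m or angle between anvil's own z axis and vertical above 0.15 rad).
It fails at once if a bystander is shifted more than 15 mm or knocked over (distance of any of specimen_a, specimen_b, spool, screwdriver, wrench, grease_jar, pin_cup from where it was at the start of the episode above 0.015 m or angle between any of specimen_a, specimen_b, spool, grease_jar, pin_cup's own z axis and vertical above 0.4 rad).
It also fails if it takes over 64 s, if anything falls off the work surface, if the arm or the gripper's body presses on something with over 40 N, if the wrist force passes 120 N, or if a joint passes its speed limit or range.

ROBOT

A 6-joint arm with a two-finger parallel gripper is mounted at the origin on the work surface. World frame = base frame: x ahead of the robot, y to its left, z up, the work surface at z = 0. Lengths are in m, angles in rad, forces in N, time in s.
With the tool pointing down it reaches from about 0.3 to 0.825 m from the base axis. Payload 5.4 kg.
Tool frame: the origin (TCP) lies between the finger pads; the fingertips stand manip.tcp_to_tips ahead of it and the grasp point (between the pads) lies 6 mm ahead of it (manip.tcp_to_tips is the distance from the TCP to the fingertips, in m); z points along the fingers, x is the direction in which the jaws open and shut, and the axes are right-handed (so a half turn about z gives the same grasp; the last joint's range is limited). The gripper opens to 92 mm and grips with 3 to 60 N. Pads are 20 mm wide; open, the fingers measure 128 mm over their backs; the gripper's body (75 mm by 189 mm) begins 69 mm behind the grasp point.
Start: joints at [-1.347, 0.158, 1.597, -0, 1.386, -0.21], TCP at [0.242, -0.522, 0.24] pointing down, gripper open.
Joint ranges: [-2.91, 2.91], [-0.94, 2.29], [0.18, 2.7], [-1.29, 4.43], [0.17, 2.64], [-3, 3]. Speed limits (rad/s): [2.57, 2.57, 3.14, 3.14, 3.14, 3.14].

INTERFACE

Orientations are given as a unit quaternion [x, y, z, w].
In Python, from workcell import manip, vision, find_in, trace, landmark_of gives the robot as it stands.
- The arm moves only by the tool drive_tool, never from a script. Its arguments are lists of equal length, an entry for each row: "travel": the shift along the tool's x, y, z in units of 400 mm (1.0 is 400 mm), a list of three; "angular": the turn, a rotation vector about the tool's x, y, z in units of 1.5 rad (1.0 is 1.5 rad), a list of three; "gripper": the closure, from -1 (fully open) to 1 (shut). In form: {"travel": [[tx, ty, tz], ...], "angular": [[rx, ry, rz], ...], "gripper": [gripper, ...]}. A call has exactly 8 rows; each row shifts and turns the commanded pose from where the row before left it, along the tool's axes as they then stand; what a row does not reach is not made up. A row lasts 1/12 s, in which the tool goes at most 41.7 mm and 7.16 degrees, less where a joint would pass 70% of its speed; a pose out of reach is approached as far as the arm can. A call with a number of a shift or a turn outside -1 to 1 is refused whole. A call with a gripper value outside its range is refused whole. The fingers move at their own pace and stop on an object; "force" is the grip in N (left out, the last holds). Time passes only in rows, so rows that do not move let the fingers close, or fill a call up. It gives the time, the measured TCP pose, the force and the opening at its end, in the units of the state.
- manip.read_state(): the state, without advancing time (a new reading comes with each control period).
- vision.get_image(name): name is "scene" or "top"; returns a dict with "color" (420x560x3 uint8, red, green, blue), "depth" (420x560 float32, m along the optical axis (not along the pixel's ray), 0 where there is no reading), "fx", "fy", "cx", "cy" (pixels), "R" (3x3) and "t" (3): a world point X has camera coordinates R X + t. Camera axes: x right, y down, z forward; pixel columns grow to the right and rows downward; lengths in m; the calibration is good to about 2 mm. A picture is of the moment at which its call begins.
- manip.sign_off(): hands the job in, once; it reports no verdict.
Trained networks look in a picture, given as the dict that the camera call returned (one of the last four; its "shot" number tells which), for a name from the list of things; names that differ only in an ending like _2 or _b are one class to them, and where a whole thing is asked for, a point or a joint stands for the part that bears it (a point fixed in the world has none). Each returns a list of dicts, best first, with "p" (0 to 1); they miss things now and then, are a little off and sometimes report something else, mostly with a low value. They report only what shows in the picture. A call takes as long as a camera call. They do not tell look-alikes from the thing itself.
- find_in(label, picture): "box" ([left, top, right, bottom] in pixels, round what is visible of it).
- trace(label, picture): "region" (420x560 bool, what is visible of it) and "box" ([left, top, right, bottom] in pixels, round what is visible of it).
- landmark_of(label, picture): "location" ([row, column] in pixels: a listed point, or the origin of a listed thing).
The state is a dict: "time": time; "joint_positions": joint angles; "joint_velocities": joint speeds; "joint_efforts": joint torques, N m; "ee_pos": TCP position; "orientation": TCP orientation; "ft_force": force on the tool from outside, world axes, zero at the start; "ft_torque": the same for the moment, N m; "grip_width": finger opening in m.
Only numpy, scipy, OpenCV 4.12 (cv2) and the standard library are available. Lean on these libraries where they do the work, as an engineer would, in place of code of your own. Each camera call takes 0.05 s, during which the arm holds its last target. There are 200 camera calls.

## Working session

There is one attempt and no reset: what is moved stays moved. The work goes in short steps, Python scripts to look and compute and a tool call to move; the robot and the scene stay as the last step left them, time stands still between calls to the robot, and variables do not carry over. Pictures are saved under pics/ and viewed, about 8 in all and at most 12, crops included, and the job is handed in when it is done.

Besides the shell and the picture viewer there is one more tool, called after "Request:" by a JSON object that holds its "fn" and its "kwargs", one argument or row to a line. drive_tool: Moves the arm, as the interface text tells. Its arguments: {"type":"object","properties":{"travel":{"type":"array","items":{"type":"array","items":{"type":"number","minimum":-1,"maximum":1}}},"angular":{"type":"array","items":{"type":"array","items":{"type":"number","minimum":-1,"maximum":1}}},"gripper":{"type":"array","items":{"type":"number"}},"force":{"type":"number"}},"required":["travel","angular","gripper"]}

```bash
ls; mkdir -p pics; python3 - <<'E'
from workcell import manip, vision, find_in, trace, landmark_of
import cv2,numpy as np
s=manip.read_state(); print(s, manip.tcp_to_tips)
for n in("top","scene"):
    p=vision.get_image(n); cv2.imwrite(f"pics/{n}0.png",p["color"][:,:,::-1]); np.savez(f"{n}0.npz",**p)
    print(n,p["fx"],p["R"],p["t"])
    for l in ("anvil","fence"):
        for f in find_in(l,p)[:3]: print(l,f)
E
```

```text
pics
{'time': 0.0, 'joint_positions': array([-1.34706193e+00,  1.59022423e-01,  1.59821495e+00,  1.45574873e-05,
        1.38616423e+00, -2.10098289e-01]), 'joint_velocities': array([-0.00106482,  0.0009873 , -0.00070788,  0.0005896 ,  0.00075252,
       -0.00202116]), 'joint_efforts': array([ 2.69305310e-03, -3.85572839e+01, -3.22106409e+01,  7.03094364e-02,
        3.77968512e-02, -1.20835325e-04]), 'ee_pos': array([ 0.24155992, -0.52117756,  0.23864247]), 'orientation': array([ 8.42718194e-01, -5.38354184e-01, -6.38882435e-04, -6.40278184e-04]), 'ft_force': array([-0.5680833 , -0.52946029,  0.55107087]), 'ft_torque': array([-0.01084662,  0.05993575,  0.01407252]), 'grip_width': 0.09193585040804965} 0.025
top 493.58047541297526 [[ 0.00663636 -0.99973595  0.02199955]
 [-0.99582465 -0.00861024 -0.09087977]
 [ 0.0910452  -0.02130458 -0.99561885]] [-0.02361073  0.5941588   1.44915554]
anvil {'box': [295.5, 255.8, 343.4, 299.6], 'p': 0.92}
anvil {'box': [156.2, 257.2, 202.5, 292.9], 'p': 0.91}
anvil {'box': [226.7, 258.6, 263.3, 303.6], 'p': 0.86}
fence {'box': [219.3, 149.4, 297.8, 181.1], 'p': 0.71}
fence {'box': [394.3, 228.3, 435.7, 277.4], 'p': 0.32}
scene 393.77894380381065 [[ 0.43939777  0.8981712  -0.01476843]
 [ 0.55271174 -0.28328122 -0.78374836]
 [-0.70812382  0.33621459 -0.6209029 ]] [-0.24873782 -0.28277725  1.41035758]
anvil {'box': [311.8, 146.6, 357.7, 179.1], 'p': 0.93}
anvil {'box': [175.7, 188.6, 226.7, 215.0], 'p': 0.71}
anvil {'box': [246.9, 194.7, 303.7, 239.3], 'p': 0.64}
fence {'box': [272.2, 231.8, 364.5, 283.5], 'p': 0.61}
fence {'box': [245.9, 193.7, 302.7, 242.0], 'p': 0.5}
```

```bash
python3 -c "
import cv2
a=cv2.imread('pics/top0.png')[110:340,120:470]
cv2.imwrite('pics/top0c.png',cv2.resize(a,(800,526),interpolation=cv2.INTER_CUBIC))"
```

```text
(no output)
```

View pics/top0c.png

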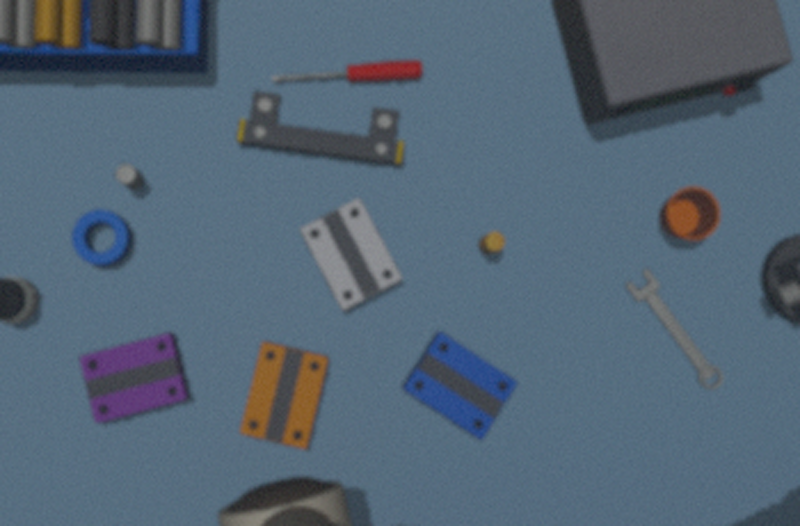

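View pics/scene0.png

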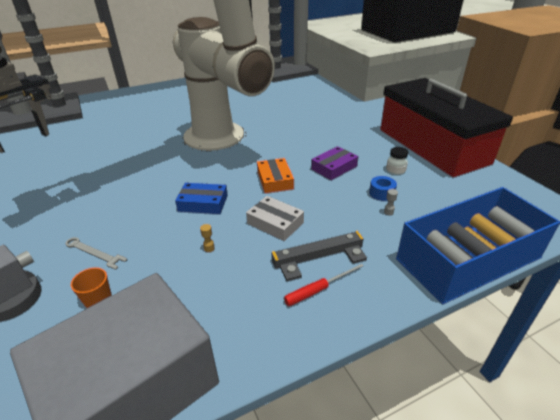

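The aluminium block is at crop (350,255), full-picture pixel about (273,222). The fence is at crop (320,143), with yellow ends at (242,131) and (400,152). The coloured blocks are decoys. Next I measure the poses.

```bash
cat >h.py <<'E'
import numpy as np, cv2
from workcell import manip, vision, find_in, trace, landmark_of
def unproj(p,uv,z):
    uv=np.atleast_2d(np.asarray(uv,float)); d=np.c_[(uv[:,0]-p["cx"])/p["fx"],(uv[:,1]-p["cy"])/p["fy"],np.ones(len(uv))]
    R=np.asarray(p["R"]);C=-R.T@p["t"]; D=d@R; return C+D*((z-C[2])/D[:,2])[:,None]
def block(p,near):
    "aluminium block: centre xy and long-axis angle; near = world xy guess"
    R=np.asarray(p["R"]); c=R@np.r_[near,.04]+p["t"]; u=int(p["fx"]*c[0]/c[2]+p["cx"]); v=int(p["fy"]*c[1]/c[2]+p["cy"])
    hsv=cv2.cvtColor(p["color"],cv2.COLOR_RGB2HSV); m=((hsv[...,1]<60)&(hsv[...,2]>110)).astype(np.uint8)
    w=np.zeros_like(m); w[max(0,v-40):v+40,max(0,u-40):u+40]=1; m=cv2.morphologyEx(m*w,cv2.MORPH_OPEN,np.ones((3,3)))
    m=cv2.morphologyEx(m,cv2.MORPH_CLOSE,np.ones((13,13)))
    cs,_=cv2.findContours(m,0,1); k=max(cs,key=cv2.contourArea)[:,0]
    X=unproj(p,k,.04)[:,:2]; (cx,cy),(a,b),t=cv2.minAreaRect((X*1000).astype(np.float32))
    t=np.radians(t)+(np.pi/2 if b>a else 0)
    return np.array([cx,cy])/1000,(t+np.pi/2)%np.pi-np.pi/2,(a,b),m
E
python3 - <<'E'
from h import *
p=dict(np.load("top0.npz")); 
near=unproj(p,[273,222],.04)[0,:2]; c,t,ab,m=block(p,near); print("block",near,c,np.degrees(t),ab)
for l,pt in dict(pin=(422,203),brass=(336,216),steel=(176,187),spool=(164,214)).items(): print(l,unproj(p,[pt],.06))
hsv=cv2.cvtColor(p["color"],cv2.COLOR_RGB2HSV)
y=((hsv[...,0]>18)&(hsv[...,0]<36)&(hsv[...,1]>120)).astype(np.uint8); y[:150]=0;y[190:]=0
n,_,st,ce=cv2.connectedComponentsWithStats(y)
for i in range(1,n):
    if st[i,4]>5: print(st[i],ce[i],unproj(p,ce[i],.03))
# fence dark mask
f=(hsv[...,2]<95).astype(np.uint8); f[:140]=0; f[190:]=0; f[:,:215]=0; f[:,300:]=0
cs,_=cv2.findContours(f,0,1);k=max(cs,key=cv2.contourArea)[:,0]
cols=np.arange(232,290); bot=[(u,k[k[:,0]==u,1].max()) for u in cols if (k[:,0]==u).any()]
X=unproj(p,np.array(bot)+[0,.5],.03)[:,:2]; l=np.polyfit(X[:,1],X[:,0],1); print("front edge x=a*y+b",l,"deg",np.degrees(np.arctan(l[0])), np.std(X[:,0]-np.polyval(l,X[:,1])))
# depth cloud
v,u=np.mgrid[150:185,222:300]; d=p["depth"][150:185,222:300]; ray=np.stack([(u-p["cx"])/p["fx"]*d,(v-p["cy"])/p["fy"]*d,d],-1).reshape(-1,3)
W=(ray-p["t"])@np.asarray(p["R"]); g=W[(W[:,2]>.02)&(W[:,2]<.04)]
print("fence cloud",len(g),g.min(0),g.max(0),cv2.minAreaRect((g[:,:2]*1000).astype(np.float32)))
print("cam",-np.asarray(p["R"]).T@p["t"])
o=p["color"][:,:,::-1].copy(); o[m>0]=(0,0,255);o[f>0]=(0,255,0); o[y>0]=(255,0,255)
cv2.imwrite("pics/mask.png",cv2.resize(o[140:260,200:350],(750,600),interpolation=0))
q=manip.read_state()["orientation"]; from scipy.spatial.transform import Rotation as Ro; print(Ro.from_quat(q).as_matrix())
E
```

```text
block [ 0.54487678 -0.01409333] [ 0.55049304 -0.01408644] 27.8818130493164 (122.2851791381836, 92.81082916259766)
pin [[ 0.60321899 -0.45231989  0.06      ]]
brass [[ 0.56275473 -0.19805466  0.06      ]]
steel [[0.64385326 0.2704609  0.06      ]]
spool [[0.56447629 0.30323018 0.06      ]]
[225 163   2   8  11] [225.36363636 166.09090909] [[0.7123151  0.12988211 0.03      ]]
[294 173   2   8  14] [294.42857143 176.07142857] [[ 0.68414233 -0.07771707  0.03      ]]
front edge x=a*y+b [0.12823485 0.67184292] deg 7.307435031054841 0.001030646334908549
fence cloud 809 [ 0.67001936 -0.08239075  0.02000047] [0.75435209 0.13669757 0.03994143] ((714.703125, 25.04492950439453), (219.5119171142578, 66.53079223632812), 83.56678771972656)
cam [0.45989602 0.01238501 1.49732301]
[[ 4.20389499e-01 -9.07343731e-01 -1.54397650e-04]
 [-9.07343524e-01 -4.20389509e-01  6.24709842e-04]
 [-6.31733710e-04 -1.22529749e-04 -9.99999793e-01]]
```

View pics/mask.png

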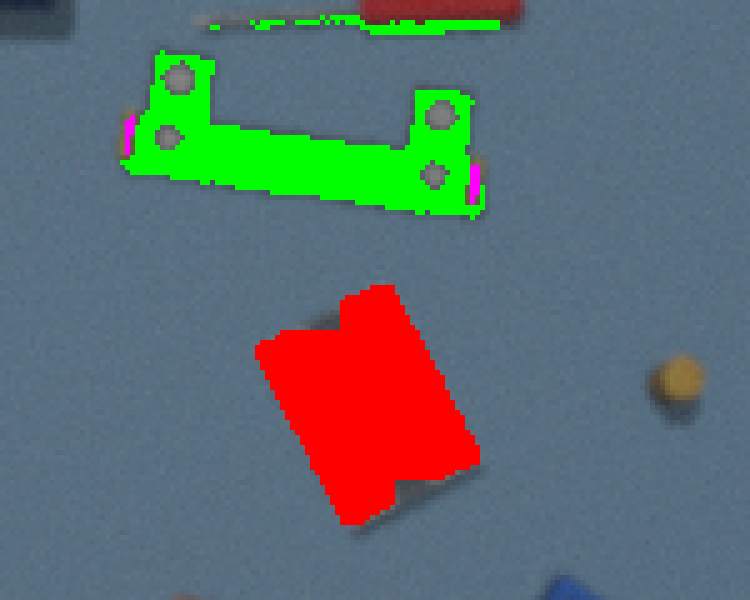

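The masks fit. The block is at about (0.549, -0.014) with its long axis at 28° from world x. The fence's y axis is at about 82.5° and its face middle at about (0.68, 0.024), so the block must turn about 55° counter-clockwise. I'll push its far-right corner leftwards, which also moves it away from the fence. First I go there, high up, with the fingers shut.

Request:
{"fn": "drive_tool", "kwargs": {
  "travel": [
    [-0.04,-0.085,0],
    [-0.04,-0.085,0],
    [-0.04,-0.085,0],
    [-0.04,-0.085,0],
    [-0.04,-0.085,0],
    [-0.04,-0.085,0],
    [-0.04,-0.085,0],
    [-0.04,-0.085,0]
  ],
  "angular": [
    [0,0,0],
    [0,0,0],
    [0,0,0],
    [0,0,0],
    [0,0,0],
    [0,0,0],
    [0,0,0],
    [0,0,0]
  ],
  "gripper": [1,1,1,1,1,1,1,1],
  "force": 20
}}

```text
time: 0.97
ee_pos: [0.4356, -0.2897, 0.2397]
orientation: [0.843, -0.538, 0.0, 0.0]
ft_force: [-0.5, -0.9, 0.5]
grip_width: 0.0406
```

Request:
{"fn": "drive_tool", "kwargs": {
  "travel": [
    [-0.04,-0.085,0],
    [-0.04,-0.085,0],
    [-0.04,-0.085,0],
    [-0.04,-0.085,0],
    [-0.04,-0.085,0],
    [-0.04,-0.085,0],
    [-0.04,-0.085,0],
    [-0.04,-0.085,0]
  ],
  "angular": [
    [0,0,0],
    [0,0,0],
    [0,0,0],
    [0,0,0],
    [0,0,0],
    [0,0,0],
    [0,0,0],
    [0,0,0]
  ],
  "gripper": [1,1,1,1,1,1,1,1]
}}

```text
time: 1.63
ee_pos: [0.6286, -0.059, 0.2395]
orientation: [0.843, -0.538, 0.0, 0.0]
ft_force: [0.5, -0.8, 1.0]
grip_width: 0.0002
```

Request:
{"fn": "drive_tool", "kwargs": {
  "travel": [
    [0,0,0.08],
    [0,0,0.08],
    [0,0,0.08],
    [0,0,0.08],
    [0,0,0.08],
    [0,0,0.06],
    [0,0,0.045],
    [0,0,0]
  ],
  "angular": [
    [0,0,0],
    [0,0,0],
    [0,0,0],
    [0,0,0],
    [0,0,0],
    [0,0,0],
    [0,0,0],
    [0,0,0]
  ],
  "gripper": [1,1,1,1,1,1,1,1]
}}

```text
time: 2.3
ee_pos: [0.624, -0.0598, 0.0326]
orientation: [0.843, -0.538, -0.004, 0.001]
ft_force: [-0.8, 0.7, 1.1]
grip_width: 0.0005
```

```bash
python3 - <<'E'
from h import *
p=vision.get_image("top"); cv2.imwrite("pics/t1.png",cv2.resize(p["color"][140:260,200:350,::-1],(750,600),interpolation=cv2.INTER_CUBIC))
s=manip.read_state(); print(s["ee_pos"],s["ft_force"],s["joint_positions"])
E
```

```text
[ 0.62571124 -0.06020721  0.03521365] [0.71446667 0.5028467  0.68715781] [-2.87843916e-01  5.22139774e-01  1.57026779e+00  6.76623491e-07
  1.05441314e+00  8.49145612e-01]
```

View pics/t1.png

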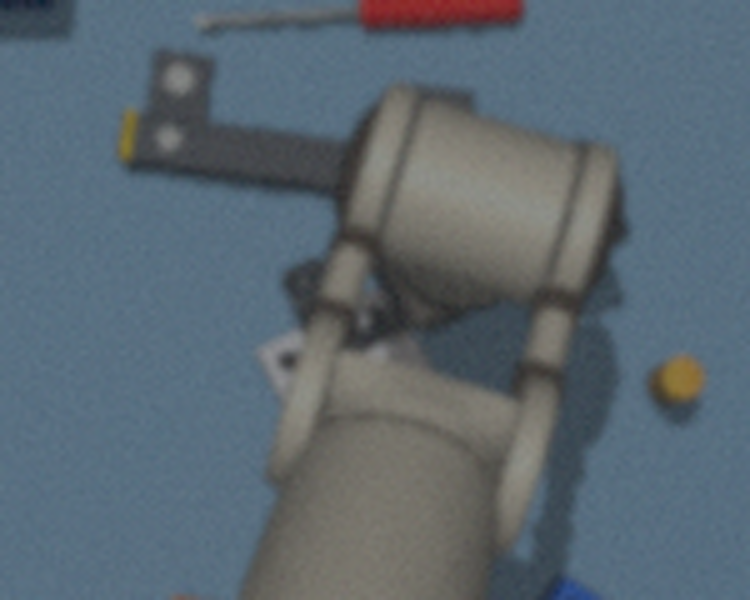

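The arm hides the block from above, so I start the push: close the gap, then follow the corner round.

Request:
{"fn": "drive_tool", "kwargs": {
  "travel": [
    [-0.012,0,0],
    [-0.012,0,0],
    [-0.01,0,0],
    [-0.01,-0.008,0],
    [-0.01,-0.008,0],
    [-0.01,-0.008,0],
    [-0.01,-0.008,0],
    [-0.01,-0.008,0]
  ],
  "angular": [
    [0,0,-0.035],
    [0,0,0],
    [0,0,0],
    [0,0,-0.033],
    [0,0,-0.033],
    [0,0,-0.033],
    [0,0,-0.033],
    [0,0,-0.033]
  ],
  "gripper": [1,1,1,1,1,1,1,1]
}}

```text
time: 3.02
ee_pos: [0.625, -0.0235, 0.0392]
orientation: [0.914, -0.406, 0.002, 0.0]
ft_force: [1.5, -2.9, -1.5]
grip_width: 0.0006
```

```bash
python3 - <<'E'
from h import *
p=vision.get_image("scene"); cv2.imwrite("pics/s1.png",cv2.resize(p["color"][130:300,170:410,::-1],(800,567),interpolation=cv2.INTER_CUBIC))
s=manip.read_state(); print(s["ee_pos"],s["ft_force"])
c,t,ab,m=block(p,[.54,-.01]); print(c,np.degrees(t),ab)
E
```

```text
[ 0.62488957 -0.022469    0.03909706] [ 1.69008397 -0.89921369 -1.33397757]
[ 0.48793011 -0.0198908 ] -27.195453643798817 (23.462862014770508, 39.90998840332031)
```

View pics/s1.png

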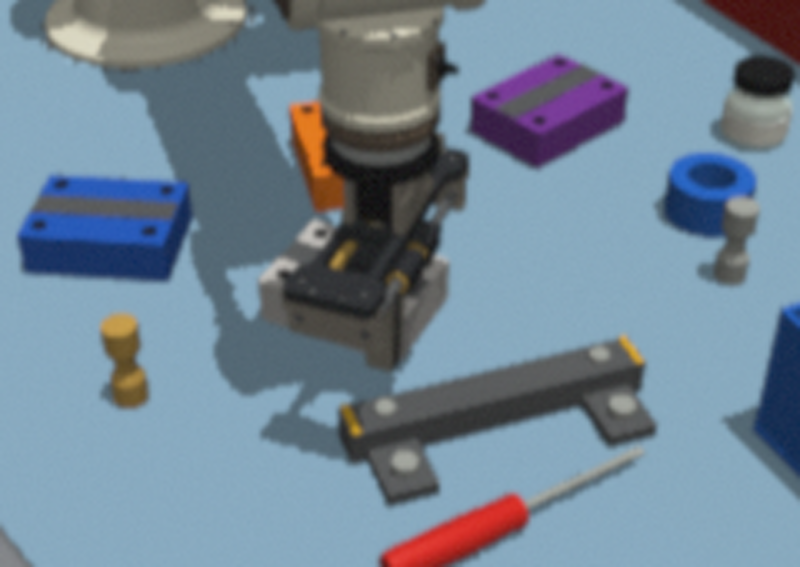

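Fingers (crop 390,340) are on the block's far-right corner, clear of the fence, and the bystanders are untouched. I continue.

Request:
{"fn": "drive_tool", "kwargs": {
  "travel": [
    [-0.01,-0.008,0],
    [-0.01,-0.008,0],
    [-0.01,-0.008,0],
    [-0.01,-0.008,0],
    [-0.01,-0.008,0],
    [-0.01,-0.008,0],
    [-0.01,-0.008,0],
    [-0.01,-0.008,0]
  ],
  "angular": [
    [0,0,-0.033],
    [0,0,-0.033],
    [0,0,-0.033],
    [0,0,-0.033],
    [0,0,-0.033],
    [0,0,-0.033],
    [0,0,-0.033],
    [0,0,-0.033]
  ],
  "gripper": [1,1,1,1,1,1,1,1]
}}

```text
time: 3.73
ee_pos: [0.6158, 0.0162, 0.0391]
orientation: [0.976, -0.219, 0.002, 0.0]
ft_force: [2.4, -2.2, -0.7]
grip_width: 0.0004
```

Request:
{"fn": "drive_tool", "kwargs": {
  "travel": [
    [0.02,0,0],
    [0.02,0,-0.06],
    [0,0,-0.09],
    [0,0,-0.09],
    [0.04,0,-0.09],
    [0.09,0,-0.05],
    [0.09,0,0],
    [0.08,0,0]
  ],
  "angular": [
    [0,0,0],
    [0,0,0],
    [0,0,0],
    [0,0,0],
    [0,0,0],
    [0,0,0],
    [0,0,0],
    [0,0,0]
  ],
  "gripper": [1,1,1,1,1,1,1,1]
}}

```text
time: 4.4
ee_pos: [0.7405, -0.0431, 0.1938]
orientation: [0.975, -0.22, 0.003, 0.0]
ft_force: [-0.1, -0.9, -0.3]
grip_width: 0.0007
```

```bash
python3 - <<'E'
from h import *
s=manip.read_state(); print(s["ee_pos"],s["ft_force"],s["joint_positions"])
for n in ("scene","top"):
    p=vision.get_image(n); c,t,ab,m=block(p,[.54,.01]); print(n,c,np.degrees(t),ab)
    cv2.imwrite(f"pics/{n}2.png",cv2.resize(p["color"][130:300,170:410,::-1],(800,567),interpolation=cv2.INTER_CUBIC))
E
```

```text
[ 0.74048762 -0.04310465  0.19380625] [-0.14851019 -0.91033086 -0.29070791] [-2.20474379e-01  6.17028070e-01  1.09773292e+00 -7.53482256e-05
  1.42028015e+00  2.23589947e-01]
scene [ 0.53381439 -0.00866576] 59.13319778442385 (109.3940200805664, 96.3861083984375)
top [ 0.54506305 -0.00507362] -15.757736206054695 (137.60940551757812, 278.1549377441406)
```

View pics/scene2.png

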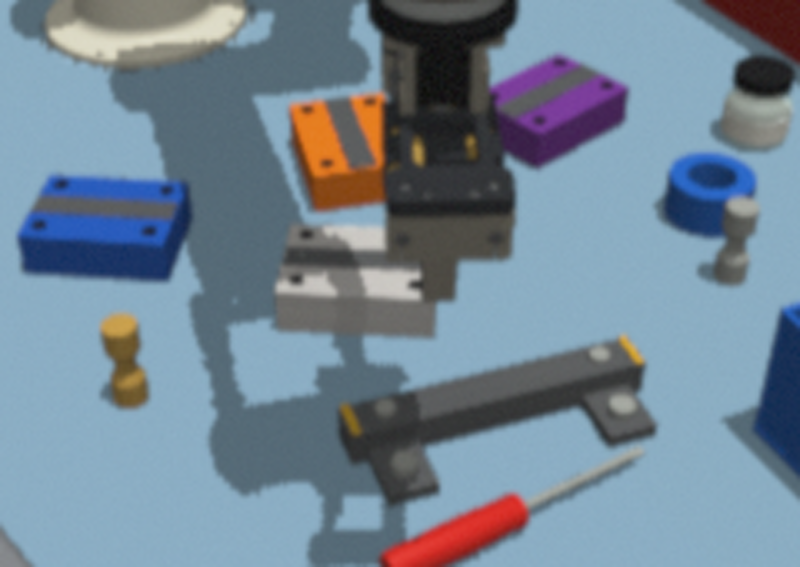

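```bash
python3 - <<'E'
from h import *
p=vision.get_image("scene")
uv=np.array([[277,296],[436,304],[291,227]])/3.3333+[170,130]
X=unproj(p,uv,.04); print(X)
e=X[1]-X[0]; f=X[2]-X[0]; print(np.linalg.norm(e),np.linalg.norm(f),np.degrees(np.arctan2(e[1],e[0])),np.degrees(np.arctan2(f[1],f[0])))
print("centre",(X[1]+X[2])/2)
E
```

```text
[[ 0.55026497 -0.07511619  0.04      ]
 [ 0.61200712  0.025094    0.04      ]
 [ 0.47510767 -0.03184821  0.04      ]]
0.1177037596268926 0.08672219107668824 58.361675516634726 150.07101268404594
centre [ 0.5435574 -0.0033771  0.04     ]
```

The block now stands at 59° with its middle at about (0.543, -0.003) (recovered sizes 118 x 87 mm, so it fits). 23° remain and it sits about 44 mm right of the fence's middle. I'll finish the turn by pushing its right short end near the fence-side corner, which also shifts it left.

Request:
{"fn": "drive_tool", "kwargs": {
  "travel": [
    [-0.053,0.0425,0],
    [-0.053,0.0425,0],
    [-0.053,0.0425,0],
    [-0.053,0.0425,0],
    [-0.053,0.0425,0],
    [-0.053,0.0425,0],
    [-0.053,0.0425,0],
    [-0.053,0.0425,0]
  ],
  "angular": [
    [0,0,0],
    [0,0,0],
    [0,0,0],
    [0,0,0],
    [0,0,0],
    [0,0,0],
    [0,0,0],
    [0,0,0.065]
  ],
  "gripper": [1,1,1,1,1,1,1,1]
}}

```text
time: 5.22
ee_pos: [0.5238, -0.0916, 0.1899]
orientation: [0.964, -0.267, 0.0, -0.0]
ft_force: [0.4, 0.3, 0.7]
grip_width: 0.0006
```

Request:
{"fn": "drive_tool", "kwargs": {
  "travel": [
    [0,0,0],
    [0,0,0.07],
    [0,0,0.08],
    [0,0,0.08],
    [0,0,0.08],
    [0,0,0.05],
    [0,0,0.03],
    [0,0,0]
  ],
  "angular": [
    [0,0,0],
    [0,0,0],
    [0,0,0],
    [0,0,0],
    [0,0,0],
    [0,0,0],
    [0,0,0],
    [0,0,0]
  ],
  "gripper": [1,1,1,1,1,1,1,1]
}}

```text
time: 5.88
ee_pos: [0.5242, -0.091, 0.0314]
orientation: [0.964, -0.266, -0.002, -0.0]
ft_force: [0.4, 1.2, 0.2]
grip_width: 0.0003
```

Request:
{"fn": "drive_tool", "kwargs": {
  "travel": [
    [0.005,-0.009,0],
    [0.005,-0.009,0],
    [0,-0.009,0],
    [0,-0.009,0],
    [0.007,-0.008,0],
    [0.007,-0.008,0],
    [0.007,-0.008,0],
    [0.007,-0.008,0]
  ],
  "angular": [
    [0,0,0],
    [0,0,0],
    [0,0,0],
    [0,0,0],
    [0,0,-0.027],
    [0,0,-0.027],
    [0,0,-0.027],
    [0,0,-0.027]
  ],
  "gripper": [1,1,1,1,1,1,1,1]
}}

```text
time: 6.55
ee_pos: [0.5537, -0.0769, 0.0352]
orientation: [0.983, -0.186, 0.001, 0.001]
ft_force: [-2.5, -5.0, 4.2]
grip_width: 0.0002
```

Request:
{"fn": "drive_tool", "kwargs": {
  "travel": [
    [0.007,-0.008,0],
    [0.007,-0.008,0],
    [0.007,-0.008,0],
    [0.007,-0.008,0],
    [0.007,-0.008,0],
    [0,0,0],
    [0,0.02,0],
    [0,0.03,0]
  ],
  "angular": [
    [0,0,-0.027],
    [0,0,-0.027],
    [0,0,-0.027],
    [0,0,-0.027],
    [0,0,-0.027],
    [0,0,0],
    [0,0,0],
    [0,0,0]
  ],
  "gripper": [1,1,1,1,1,1,1,1]
}}

```text
time: 7.22
ee_pos: [0.5671, -0.0838, 0.0338]
orientation: [0.996, -0.087, 0.0, -0.0]
ft_force: [-0.2, -0.3, 0.4]
grip_width: 0.0007
```

```bash
python3 - <<'E'
from h import *
s=manip.read_state(); print(s["ee_pos"],s["orientation"],s["ft_force"],s["joint_positions"])
for n in ("scene","top"):
    p=vision.get_image(n); c,t,ab,m=block(p,[.54,.01]); print(n,c,np.degrees(t),ab)
    if n=="scene": cv2.imwrite(f"pics/{n}3.png",cv2.resize(p["color"][130:300,170:410,::-1],(800,567),interpolation=cv2.INTER_CUBIC))
E
```

```text
[ 0.56712202 -0.08378862  0.03378812] [ 9.96240010e-01 -8.66356028e-02  3.49414581e-06 -3.39460568e-04] [-0.18475264 -0.32128676  0.42972564] [-3.57733718e-01  4.01732660e-01  1.74354713e+00  7.81372602e-04
  9.96488004e-01 -1.84669554e-01]
scene [0.5461474  0.02131253] 78.1824417114258 (99.21976470947266, 98.83472442626953)
top [ 0.54303168 -0.01285637] 0.0812604427337614 (231.19627380371094, 180.12908935546875)
```

View pics/scene3.png

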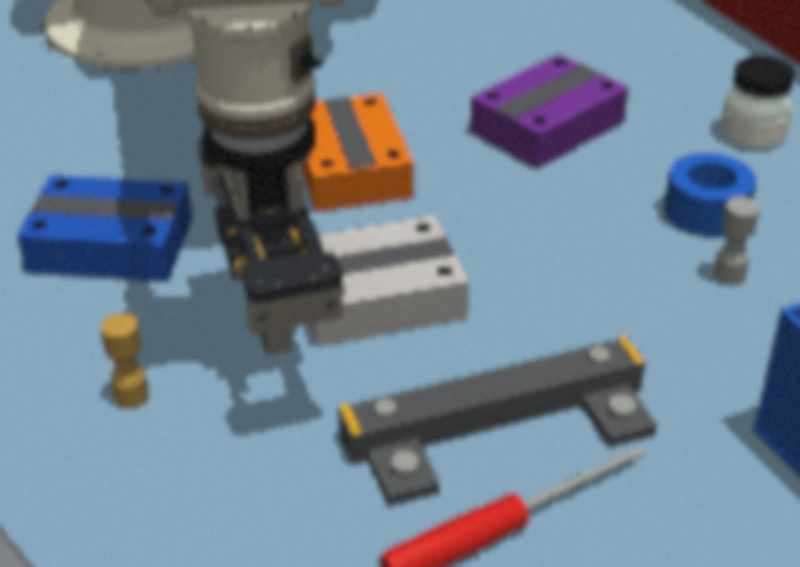

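```bash
python3 - <<'E'
from h import *
p=vision.get_image("scene")
uv=np.array([[466,285],[437,218],[340,306],[310,311]])/3.3333+[170,130]
X=unproj(p,uv,.04)[:,:2]; print(X)
for a,b in((0,1),(0,2),(0,3)): e=X[a]-X[b]; print(np.hypot(*e),np.degrees(np.arctan2(e[1],e[0])))
t=np.radians(80); u=np.array([np.cos(t),np.sin(t)]); v=np.array([-u[1],u[0]])
c=X[0]-60e-3*u+44e-3*v; c2=X[1]-60e-3*u-44e-3*v; print("centre",c,c2)
# fence in the scene view: yellow marks and front top edge
hsv=cv2.cvtColor(p["color"],cv2.COLOR_RGB2HSV)
y=((hsv[...,0]>15)&(hsv[...,0]<36)&(hsv[...,1]>120)).astype(np.uint8)
y[:225]=0;y[270:]=0;y[:,:265]=0;y[:,370:]=0
n,_,st,ce=cv2.connectedComponentsWithStats(y)
for i in range(1,n):
    if st[i,4]>5: print(st[i],unproj(p,ce[i],.03))
uv=np.array([[340,406],[620,338]])/3.3333+[170,130]; print("fence front top edge ends",unproj(p,uv,.03))
E
```

```text
[[ 0.60250487  0.05544412]
 [ 0.5171806   0.07649317]
 [ 0.58206858 -0.03847433]
 [ 0.57730778 -0.06035341]]
0.08788227383404558 -13.857867072225227
0.09611616839538448 77.72402422579073
0.11850722408246306 77.72402422579071
centre [0.54875444 0.00399618] [0.55009325 0.00976419]
[356 231   7   8  20] [[0.70961243 0.12915529 0.03      ]]
[272 252   7   9  33] [[ 0.68324575 -0.0783171   0.03      ]]
fence front top edge ends [[ 0.6680162  -0.07846519  0.03      ]
 [ 0.69546221  0.13044549  0.03      ]]
```

The block is at about 79°, middle (0.549, 0.006), and the fence face middle is at (0.6815, 0.0265). It is still about 37 mm right of centre, so I slide it left with a push in the middle of its end.

Request:
{"fn": "drive_tool", "kwargs": {
  "travel": [
    [-0.038,0,0],
    [-0.037,0,0],
    [0,-0.016,0],
    [0,-0.016,0],
    [0,-0.016,0],
    [0,-0.016,0],
    [0,-0.016,0],
    [0,-0.016,0]
  ],
  "angular": [
    [0,0,-0.028],
    [0,0,0],
    [0,0,0],
    [0,0,0],
    [0,0,0],
    [0,0,0],
    [0,0,0],
    [0,0,0]
  ],
  "gripper": [1,1,1,1,1,1,1,1]
}}

```text
time: 8.03
ee_pos: [0.5435, -0.0416, 0.0339]
orientation: [0.998, -0.066, 0.001, 0.001]
ft_force: [-0.2, -5.1, -0.1]
grip_width: 0.0007
```

Request:
{"fn": "drive_tool", "kwargs": {
  "travel": [
    [0,0,0],
    [0,0.05,0],
    [0,0.08,0],
    [0,0.08,-0.02],
    [0,0,-0.09],
    [0,0,-0.09],
    [0,0,0],
    [0,0,0]
  ],
  "angular": [
    [0,0,0],
    [0,0,0],
    [0,0,0],
    [0,0,0],
    [0,0,0],
    [0,0,0],
    [0,0,0],
    [0,0,0]
  ],
  "gripper": [1,1,1,1,1,1,1,1]
}}

```text
time: 8.7
ee_pos: [0.5334, -0.1252, 0.1161]
orientation: [0.998, -0.066, 0.002, 0.001]
ft_force: [0.4, 0.5, 0.3]
grip_width: 0.0005
```

```bash
python3 - <<'E'
from h import *
s=manip.read_state(); print(s["ee_pos"],s["orientation"],s["ft_force"],s["joint_positions"])
F=np.array([.6815,.0265]); a=np.radians(-7.3); ex=np.array([np.cos(a),np.sin(a)]); ey=np.array([-ex[1],ex[0]])
for n in ("scene","top"):
    p=vision.get_image(n); c,t,ab,m=block(p,[.55,.03]); print(n,c,np.degrees(t),ab,(c-F)@ex,(c-F)@ey)
    o=p["color"][130:300,170:410,::-1].copy(); cv2.imwrite(f"pics/{n}4.png",cv2.resize(o,(800,567),interpolation=cv2.INTER_CUBIC))
E
```

```text
[ 0.53344942 -0.12521101  0.11607684] [ 9.97814583e-01 -6.60278867e-02  2.47312698e-03  5.09327759e-04] [0.43265524 0.4714468  0.29302398] [-4.51657062e-01  2.15059092e-01  1.78994152e+00  1.01248475e-03
  1.13162602e+00 -3.19932946e-01]
scene [0.54246875 0.02807337] 82.3902587890625 (125.0538330078125, 97.58464813232422) -0.1381042436196643 -0.01610533631733548
top [0.54539648 0.02988076] 82.73033142089842 (124.13274383544922, 89.32487487792969) -0.13542989573608497 -0.013940582695119982
```

View pics/scene4.png

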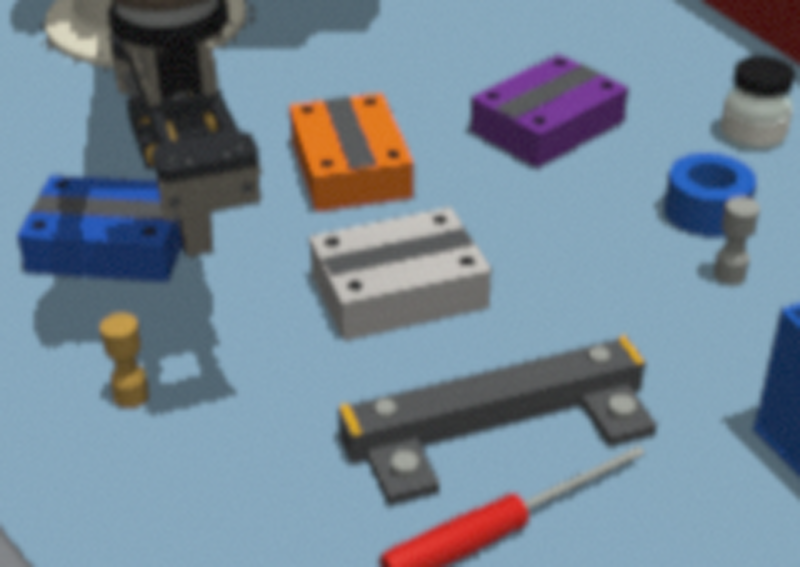

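The block is square: both cameras give 82.4–82.7° against the fence's 82.7°, about 137 mm out and 15 mm off the middle. Now I turn the tool, half-open the fingers and go behind the block for a two-point push.

Request:
{"fn": "drive_tool", "kwargs": {
  "travel": [
    [0,0,0],
    [0,0,0],
    [0,0,0],
    [0,0,0],
    [0,0,0],
    [0,0,0],
    [0,0,0],
    [0,0,0]
  ],
  "angular": [
    [0,0,-0.081],
    [0,0,-0.081],
    [0,0,-0.081],
    [0,0,-0.081],
    [0,0,-0.081],
    [0,0,-0.081],
    [0,0,-0.081],
    [0,0,-0.081]
  ],
  "gripper": [-0.3,-0.3,-0.3,-0.3,-0.3,-0.3,-0.3,-0.3]
}}

```text
time: 9.47
ee_pos: [0.5302, -0.1236, 0.1112]
orientation: [0.912, 0.411, -0.001, -0.002]
ft_force: [-0.8, -0.5, -0.9]
grip_width: 0.0514
```

Request:
{"fn": "drive_tool", "kwargs": {
  "travel": [
    [0,0,0],
    [0,0,0],
    [0,0,0],
    [0,0,0],
    [0,0,0],
    [0.077,-0.041,0],
    [0.077,-0.041,0],
    [0.077,-0.041,0]
  ],
  "angular": [
    [0,0,-0.081],
    [0,0,-0.081],
    [0,0,-0.081],
    [0,0,-0.081],
    [0,0,-0.081],
    [0,0,0],
    [0,0,0],
    [0,0,0]
  ],
  "gripper": [-0.3,-0.3,-0.3,-0.3,-0.3,-0.3,-0.3,-0.3]
}}

```text
time: 10.13
ee_pos: [0.492, -0.0254, 0.1114]
orientation: [0.75, 0.662, -0.001, -0.002]
ft_force: [-0.2, 0.9, -0.4]
grip_width: 0.0597
```

Request:
{"fn": "drive_tool", "kwargs": {
  "travel": [
    [0.077,-0.041,0],
    [0.077,-0.041,0],
    [0,0,0],
    [0,0,0],
    [0,0,0],
    [0,0,0],
    [0,0,0],
    [0,0,0]
  ],
  "angular": [
    [0,0,0],
    [0,0,0],
    [0,0,0],
    [0,0,0],
    [0,0,0],
    [0,0,0],
    [0,0,0],
    [0,0,0]
  ],
  "gripper": [-0.3,-0.3,-0.3,-0.3,-0.3,-0.3,-0.3,-0.3]
}}

```text
time: 10.8
ee_pos: [0.4695, 0.0372, 0.1135]
orientation: [0.75, 0.662, -0.0, -0.0]
ft_force: [-0.0, 0.7, -0.7]
grip_width: 0.0599
```

Request:
{"fn": "drive_tool", "kwargs": {
  "travel": [
    [0,0,0.06],
    [0,0,0.06],
    [0,0,0.045],
    [0,0,0.025],
    [0,0,0],
    [0,0.016,0],
    [0,0.016,0],
    [0,0.016,0]
  ],
  "angular": [
    [0,0,0],
    [0,0,0],
    [0,0,0],
    [0,0,0],
    [0,0,0],
    [0,0,0],
    [0,0,0],
    [0,0,0]
  ],
  "gripper": [-0.3,-0.3,-0.3,-0.3,-0.3,-0.3,-0.3,-0.3]
}}

```text
time: 11.47
ee_pos: [0.4894, 0.0354, 0.0389]
orientation: [0.749, 0.662, 0.0, 0.0]
ft_force: [-11.8, 0.3, 8.5]
grip_width: 0.0599
```

Request:
{"fn": "drive_tool", "kwargs": {
  "travel": [
    [0,0.014,0],
    [0,0.014,0],
    [0,0.014,0],
    [0,0.014,0],
    [0,0.014,0],
    [0,0.014,0],
    [0,0.014,0],
    [0,0.014,0]
  ],
  "angular": [
    [0,0,0],
    [0,0,0],
    [0,0,0],
    [0,0,0],
    [0,0,0],
    [0,0,0],
    [0,0,0],
    [0,0,0]
  ],
  "gripper": [-0.3,-0.3,-0.3,-0.3,-0.3,-0.3,-0.3,-0.3]
}}

```text
time: 12.13
ee_pos: [0.5313, 0.0306, 0.0381]
orientation: [0.749, 0.662, -0.002, -0.002]
ft_force: [-10.1, 0.7, 8.1]
grip_width: 0.0599
```

```bash
python3 - <<'E'
from h import *
s=manip.read_state(); print(s["ee_pos"],s["orientation"],s["ft_force"],s["grip_width"])
F=np.array([.6815,.0265]); a=np.radians(-7.3); ex=np.array([np.cos(a),np.sin(a)]); ey=np.array([-ex[1],ex[0]])
print("tcp in fence",(s["ee_pos"][:2]-F)@ex,(s["ee_pos"][:2]-F)@ey)
p=vision.get_image("scene"); c,t,ab,m=block(p,[.6,.02]); print(c,np.degrees(t),ab,(c-F)@ex,(c-F)@ey)
cv2.imwrite("pics/scene5.png",cv2.resize(p["color"][130:300,170:410,::-1],(800,567),interpolation=cv2.INTER_CUBIC))
E
```

```text
[0.53133117 0.03064177 0.038053  ] [ 0.74912575  0.66242216 -0.00178054 -0.00207749] [-10.06600224   0.66717011   8.10743304] 0.059853224206379986
tcp in fence -0.14947789630440778 -0.014972940063466795
[0.58699573 0.0245468 ] 80.4072952270508 (124.19776916503906, 98.67286682128906) -0.09349008038179611 -0.013945514116351403
```

View pics/scene5.png

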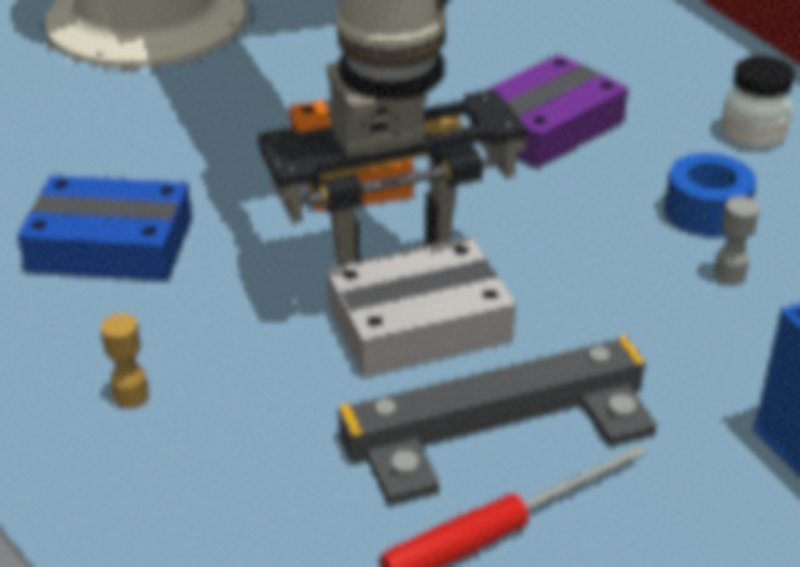

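Pushing squarely with both fingertips, gap about 50 mm, force about 10 N. On, then slowly to contact.

Request:
{"fn": "drive_tool", "kwargs": {
  "travel": [
    [0,0.013,0],
    [0,0.013,0],
    [0,0.013,0],
    [0,0.013,0],
    [0,0.013,0],
    [0,0.013,0],
    [0,0.012,0],
    [0,0.01,0]
  ],
  "angular": [
    [0,0,0],
    [0,0,0],
    [0,0,0],
    [0,0,0],
    [0,0,0],
    [0,0,0],
    [0,0,0],
    [0,0,0]
  ],
  "gripper": [-0.3,-0.3,-0.3,-0.3,-0.3,-0.3,-0.3,-0.3]
}}

```text
time: 12.85
ee_pos: [0.5714, 0.0256, 0.0378]
orientation: [0.749, 0.662, -0.001, -0.002]
ft_force: [-8.3, 2.0, 5.2]
grip_width: 0.0597
```

Request:
{"fn": "drive_tool", "kwargs": {
  "travel": [
    [0,0.003,0],
    [0,0.003,0],
    [0,0.003,0],
    [0,0.002,0],
    [0,0.002,0],
    [0,0.002,0],
    [0,0.002,0],
    [0,0.002,0]
  ],
  "angular": [
    [0,0,0],
    [0,0,0],
    [0,0,0],
    [0,0,0],
    [0,0,0],
    [0,0,0],
    [0,0,0],
    [0,0,0]
  ],
  "gripper": [-0.3,-0.3,-0.3,-0.3,-0.3,-0.3,-0.3,-0.3]
}}

```text
time: 13.52
ee_pos: [0.5786, 0.0247, 0.0379]
orientation: [0.749, 0.662, -0.001, -0.002]
ft_force: [-8.2, 0.7, 6.1]
grip_width: 0.06
```

Request:
{"fn": "drive_tool", "kwargs": {
  "travel": [
    [0,0.0015,0],
    [0,0.0015,0],
    [0,0.0015,0],
    [0,0.0015,0],
    [0,0.0015,0],
    [0,0.0015,0],
    [0,0.0015,0],
    [0,0.0015,0]
  ],
  "angular": [
    [0,0,0],
    [0,0,0],
    [0,0,0],
    [0,0,0],
    [0,0,0],
    [0,0,0],
    [0,0,0],
    [0,0,0]
  ],
  "gripper": [-0.3,-0.3,-0.3,-0.3,-0.3,-0.3,-0.3,-0.3]
}}

```text
time: 14.18
ee_pos: [0.5811, 0.0244, 0.0378]
orientation: [0.749, 0.662, -0.004, -0.004]
ft_force: [-18.3, 2.0, 15.1]
grip_width: 0.0599
```

Request:
{"fn": "drive_tool", "kwargs": {
  "travel": [
    [0,0.002,0],
    [0,0.002,0],
    [0,0.002,0],
    [0,0.002,0],
    [0,0,0],
    [0,0,0],
    [0,0,0],
    [0,0,0]
  ],
  "angular": [
    [0,0,0],
    [0,0,0],
    [0,0,0],
    [0,0,0],
    [0,0,0],
    [0,0,0],
    [0,0,0],
    [0,0,0]
  ],
  "gripper": [-0.3,-0.3,-0.3,-0.3,-0.3,-0.3,-0.3,-0.3]
}}

```text
time: 14.85
ee_pos: [0.5813, 0.0245, 0.0378]
orientation: [0.749, 0.663, -0.006, -0.007]
ft_force: [-28.8, 2.5, 23.9]
grip_width: 0.0597
```

Seated: the force rose to 29 N with no further motion. I back straight off and look.

Request:
{"fn": "drive_tool", "kwargs": {
  "travel": [
    [0,-0.015,0],
    [0,-0.05,0],
    [0,-0.08,0],
    [0,0,-0.08],
    [0,0,-0.1],
    [0,0,-0.1],
    [0,-0.08,-0.08],
    [0,-0.08,0]
  ],
  "angular": [
    [0,0,0],
    [0,0,0],
    [0,0,0],
    [0,0,0],
    [0,0,0],
    [0,0,0],
    [0,0,0],
    [0,0,0]
  ],
  "gripper": [-0.3,-0.3,-0.3,-0.3,-0.3,-0.3,-0.3,-0.3]
}}

```text
time: 15.52
ee_pos: [0.4751, 0.0369, 0.1879]
orientation: [0.749, 0.662, 0.005, 0.007]
ft_force: [-0.1, 0.9, 0.5]
grip_width: 0.0596
```

Request:
{"fn": "drive_tool", "kwargs": {
  "travel": [
    [-0.08,-0.04,0],
    [-0.08,-0.04,0],
    [-0.08,-0.04,0],
    [-0.08,0,0],
    [-0.08,0,0],
    [-0.08,0,0],
    [0,0,0],
    [0,0,0]
  ],
  "angular": [
    [0,0,0],
    [0,0,0],
    [0,0,0],
    [0,0,0],
    [0,0,0],
    [0,0,0],
    [0,0,0],
    [0,0,0]
  ],
  "gripper": [-0.3,-0.3,-0.3,-0.3,-0.3,-0.3,-0.3,-0.3]
}}

```text
time: 16.18
ee_pos: [0.3987, -0.1482, 0.1803]
orientation: [0.75, 0.661, 0.0, 0.001]
ft_force: [-0.1, -0.3, -0.1]
grip_width: 0.0598
```

```bash
python3 - <<'E'
from h import *
s=manip.read_state(); print(s["time"],s["ee_pos"],s["ft_force"])
F=np.array([.6815,.0265]); a=np.radians(-7.3); ex=np.array([np.cos(a),np.sin(a)]); ey=np.array([-ex[1],ex[0]])
im=[]
for n,r in (("scene",(190,290,240,390)),("top",(140,240,200,350))):
    p=vision.get_image(n); c,t,ab,m=block(p,[.637,.02]); print(n,c,np.degrees(t),ab,(c-F)@ex,(c-F)@ey)
    im.append(cv2.resize(p["color"][r[0]:r[1],r[2]:r[3],::-1],(450,300),interpolation=cv2.INTER_CUBIC))
cv2.imwrite("pics/end.png",np.vstack(im))
E
```

```text
16.1833 [ 0.39868502 -0.14818532  0.18025187] [-0.13195992 -0.32051427 -0.08005469]
scene [0.64548462 0.01114636] 82.51695251464844 (133.57101440429688, 117.66159057617188) -0.033772552157815515 -0.019805468176046306
top [0.63733923 0.0198375 ] 82.90105438232423 (123.54971313476562, 86.42295837402344) -0.042956251211683984 -0.0122197657340084
```

View pics/end.png

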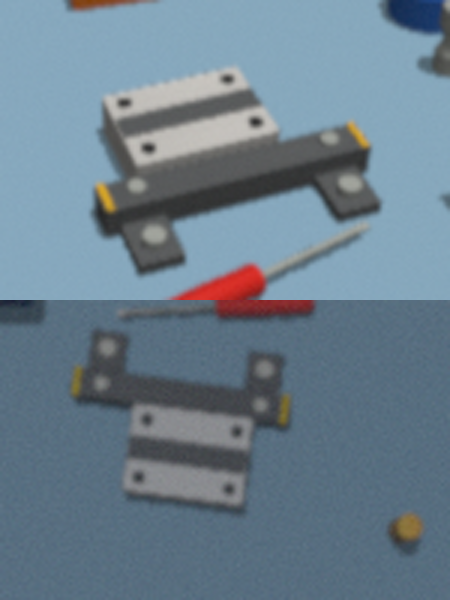

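Both views show the long side flush along the bar, well inside the yellow end marks: top-view crop x 125–250 against the bar's 75–288. I hand it in.

```bash
python3 -c "
from workcell import manip
print(manip.sign_off())"
```

```text
the job is handed in; nothing more can be done
None
```

The aluminium block now lies flush along the fence, and I have handed the job in at about 16 s of the 64 s allowed. I turned it about 55° with closed-fingertip pushes on its far-right corner and its right end. A last push on that end slid it left until it stood square, about 137 mm before the fence. I then pushed it up with two spread fingertips until it seated, when the force rose to 29 N and it stopped moving.

**Last checks:**
- **Alignment:** the top camera gives the block at 82.9° and the fence at about 82.7°, so they are parallel within about 0.2°.
- **Position:** the block's middle is 43 mm before the fence face (44 is exact contact) and 12 mm off the fence's middle, so nothing overhangs the bar.
- **Surroundings:** the arm is well clear with near-zero force. No bystander moved in the views I took, though I did not re-measure their positions. The last picture shows only some of them.

**One disagreement:** the final scene-camera fit gave 34 mm before the face and a block size of 134 x 118 mm. The block is 120 x 88 mm, and I put this down to the mask including the fence's bolts. I discarded that distance and relied on the top view, the contact force and the tool position, which put the middle about 45 mm before the face. The scene camera's angle of 82.5° did agree.

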